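# Fit the guide insert and hold a dip probe centred in the measuring cell

## Task

Seat the white guide insert, the one with the hole through it, flat and square in the pocket on top of the aluminium measuring cell and let go of it. Then take the dip probe out of its stand by its handle and lower its rod upright through the insert's hole, never touching the insert or the cell with it, until the dark ring on the rod is level with the hole's upper rim; finish while holding the probe there, still and centred in the hole. Leave the solid insert, the petri dish, the dropper bottle and the specimen cup where they stand.

Things in the scene. Friction and masses are not known exactly. Their poses are not given: they have to be found in the camera images.
- cell: Aluminium measuring cell, a fixed block 104 (its x) x 88 (its y) x 63 mm high with a short nozzle on its -x side (12 mm long, 16 mm across, 32 mm up) and a rectangular pocket in its top. Origin: centre of its underside, on the worktop; z up.
- cell_pocket (a point): Centre of the pocket's floor, 55 mm above the worktop, axes as the cell's. The pocket is 68 mm (x) x 52 mm (y) and 8 mm deep, open at the top, with a 1.5 mm bevelled rim; in its floor is a round well 40 mm wide and 40 mm deep with a closed bottom.
- insert: Loose white guide insert, 40 mm high, 0.12 kg nominal: a rectangular flange 64 (its x) x 48 (its y) x 10 mm, and on its middle an upright square block 40 x 40 x 30 mm with flat sides parallel to the flange, to grip by. A straight vertical hole 22 mm wide runs through the middle of block and flange. It fits the pocket either way round (half a turn), with 2 mm of play on each side; seated, its flange stands 2 mm above the pocket's rim. Origin: centre of its underside; z up.
- insert_mouth (a point): Centre of the upper rim of the insert's hole, in the top face of the block, 40 mm above the insert's underside (95 mm above the worktop when seated). Axes as the insert's.
- blank: Solid insert of the same size, shape and white plastic as the guide insert but without a hole: not used. Origin: centre of its underside. It and the guide insert stand on the worktop left of the cell, either one in either place.
- stand: Fixed probe stand, grey: base 84 (x) x 76 (y) x 10 mm, two side plates and a top plate 62 x 66 mm whose upper face is 100 mm above the worktop; the probe's rod hangs through a 16 mm hole in the middle of the top plate. Origin: centre of its underside; z up.
- probe: Loose dip probe, 139 mm long, 0.10 kg nominal. A steel rod 8 mm thick and 85 mm long, above it a grey square handle 24 x 24 mm and 50 mm high (85 to 135 mm above the tip, flat sides along the probe's x and y) with a round button 18 mm wide and 4 mm high on top. At the start it hangs upright in the stand, the handle's underside resting on the top plate. Origin: the rod's tip; z runs up along the rod to the handle.
- probe_tip (a point): The rod's lower end (same point as the probe's origin).
- probe_mark (a point): Middle of the dark ring (4 mm wide band) on the rod's axis, 55 mm above the tip and 30 mm below the handle's underside. With it level with the rim of the seated insert the tip is 25 mm above the bottom of the well.
- petri: Petri dish, 57 mm wide, 14 mm high, a loose bystander. Origin: centre of its underside.
- dropper: Small brown dropper bottle, 30 mm wide, 68 mm high, a loose bystander. Origin: centre of its underside.
- cup: Specimen cup with screw lid, 64 mm wide, 63 mm high, a loose bystander. Origin: centre of its underside.

How it is judged (in metres and radians):
On the way:
1. the guide insert is seated flat and square in the pocket and let go, the probe still in its stand (z of insert in the frame of cell_pocket between -0.0025 and 0.0025 m and horizontal distance between insert and cell_pocket below 0.005 m and angle between the x axis of insert and the x axis of cell_pocket, either way round below 0.1 rad and angle between insert's own z axis and vertical below 0.04 rad and contact force between the fingers and insert below 0.05 N and distance of probe from where it was at the start of the episode below 0.03 m), for 0.2 s.
At the end, for the whole second after the job is handed in: Insert on the pocket floor: within 2.5 mm in height, 5 mm of the middle, 0.1 rad of square, 0.04 rad of flat. Probe gripped (over 1 N), still, upright within 0.08 rad, its ring within 8 mm of the rim's height, ring and tip within 4 mm of the hole's axis, touching no insert, cell or stand (z of insert in the frame of cell_pocket between -0.0025 and 0.0025 m and horizontal distance between insert and cell_pocket below 0.005 m and angle between the x axis of insert and the x axis of cell_pocket, either way round below 0.1 rad and angle between insert's own z axis and vertical below 0.04 rad and z of probe_mark in the frame of insert_mouth between -0.008 and 0.008 m and horizontal distance between each of probe_tip, probe_mark and insert_mouth below 0.004 m and angle between probe's own z axis and vertical below 0.08 rad and contact force between the fingers and probe above 1 N and contact force between probe and insert below 0.05 N and contact force between probe and cell below 0.05 N and contact force between probe and stand below 0.05 N and linear speed of probe below 0.01 m/s); the arm keeps its last pose, push and grip.
It fails at once if the probe touches the guide insert or the cell (contact force between probe and insert above 0.2 N or contact force between probe and cell above 0.2 N).
It fails at once if the solid insert, petri dish, dropper bottle or specimen cup is moved by more than 30 mm (distance of any of blank, petri, dropper, cup from where it was at the start of the episode above 0.03 m).
It also fails if it takes over 58 s, if anything falls off the work surface, if the arm or the gripper's body presses on something with over 40 N, if the wrist force passes 120 N, or if a joint passes its speed limit or range.

## Robot

A 6-joint arm with a two-finger parallel gripper is mounted at the origin on a cart in front of the work surface, level with it; the furniture and walls round the work are solid. World frame = base frame: x ahead of the robot, y to its left, z up, the work surface at z = 0. Lengths are in m, angles in degrees, forces in N, time in s.
With the tool pointing down it reaches from about 0.325 to 0.875 m from the base axis. Payload 4.4 kg.
Tool frame: the origin (TCP) lies at the very end of the fingers, on their centre line; the grasp point (between the pads) lies 19 mm behind it; z points along the fingers, y is the line along which they close (so a half turn about z gives the same grasp; the last joint's range is limited). The gripper opens to 85 mm and grips with 20 to 120 N. Pads are 22 mm wide; open, the fingers measure 114 mm over their backs; the gripper's body (76 mm by 85 mm) begins 54 mm behind the grasp point. The pads swing forward as they close: fully open they stand 13 mm farther back than shut.
Start: joints at [58.757, 11.837, 88.321, -0, 79.842, -8.623], TCP at [0.221, 0.531, 0.231] pointing down, gripper open.
Joint ranges: [-156.59, 156.59], [-49.26, 127.26], [12.9, 141.05], [-63.56, 243.56], [4.71, 150.69], [-161.64, 161.64]. Speed limits (degrees/s): [159.86, 159.86, 180, 180, 180, 180].

## Interface

Orientations are given as [roll, pitch, yaw] about the fixed x, y, z axes, in that order (R = Rz(yaw) Ry(pitch) Rx(roll)).
In Python, from workcell import bot gives the robot as it stands.
- The arm moves only by the tool carry_out, never from a script. Its argument "motion" is a list of rows, each a list of 3 entries, a list of its own where there are three numbers: the shift along the world's x, y, z in mm, then the turn, a rotation vector about the world's x, y, z in rad, then the finger opening in mm, from 0 to 85.4. A call has 1 to 5 rows; each row shifts and turns the commanded pose from where the row before left it; what a row does not reach is not made up. A row lasts 1/12 s, in which the tool goes at most 41.7 mm and 7.16 degrees, less where a joint would pass 70% of its speed; a pose out of reach is approached as far as the arm can. A call with a gripper value outside its range is refused whole. The fingers move at their own pace and stop on an object; the grip force is fixed at half the most. Time passes only in rows, so rows that do not move let the fingers close. It gives the time, the measured TCP pose, the force, the opening and the grip force at its end, in the units of the state.
- bot.sense(): the state, without advancing time (a new reading comes with each control period).
- bot.get_image(name): name is "side" or "top" or "wrist"; returns (picture, depth): 400x640x3 uint8, red, green, blue; 400x640 float32, m along the optical axis (not along the pixel's ray), 0 where there is no reading.
- bot.camera_info(name): a dict with "fx", "fy", "cx", "cy" (pixels), "pose" (4x4, takes a point from camera to world coordinates); the wrist camera has in their place "tool_from_camera" (4x4, takes a point from camera to tool coordinates, whose origin is the TCP and whose axes are the flange's). Camera axes: x right, y up, looking along -z (the intrinsics and any distortion apply to the point x, -y, -z); pixel columns grow to the right and rows downward; lengths in m; the calibration is good to about 2 mm. The wrist camera is an equidistant fisheye: a pixel r from the principal point sees the ray r / f radians off the axis. A picture is of the moment at which its call begins: read the wrist's pose just before it. camera_info takes no time and is no camera call.
- bot.hand_in(): hands the job in; it is judged then, once.
The state is a dict: "clock": time; "joint_pos": joint angles; "joint_vel": joint speeds; "joint_efforts": joint torques, N m; "tool_pos": TCP position; "tool_rot": TCP orientation; "wrist_force": force on the tool from outside, world axes, zero at the start; "ft_torque": the same for the moment, N m; "finger_gap": finger opening in m; "finger_force": force on a finger pad.
Only numpy, scipy, OpenCV 4.12 (cv2) and the standard library are available. Lean on these libraries where they do the work, as an engineer would, in place of code of your own. Each camera call takes 0.05 s, during which the arm holds its last target. There are 200 camera calls.

## Working session

There is one attempt and no reset: what is moved stays moved. The work goes in short steps, Python scripts to look and compute and a tool call to move; the robot and the scene stay as the last step left them, time stands still between calls to the robot, and variables do not carry over. Pictures are saved under pics/ and viewed, at most 10 in all, crops included, and the job is handed in when it is done.

Besides the shell and the picture viewer there is one more tool, called after ">>>" in YAML: its name, and indented under it one key for each argument. carry_out: Moves the arm, as the interface text tells. Its arguments: {"type":"object","properties":{"motion":{"type":"array","items":{"type":"array"}}},"required":["motion"]}

```bash
mkdir -p pics; ls; python3 - <<'E'
from workcell import bot
import cv2,numpy as np
np.set_printoptions(precision=4,suppress=True)
ims=[]
for n in("top","side"):
    im,d=bot.get_image(n); np.savez(f"{n}0.npz",im=im,d=d); cv2.imwrite(f"pics/{n}0.png",im[:,:,::-1])
    c=bot.camera_info(n); print(n,{k:v for k,v in c.items()})
print(bot.sense()); print(bot.camera_info("wrist"))
E
```

```text
pics
top {'fx': 373.27306731383237, 'fy': 373.27306731383237, 'cx': 319.9677881626453, 'cy': 194.44854361140875, 'pose': array([[-0.0227,  0.9986, -0.0483,  0.4477],
       [-0.9996, -0.0235, -0.0159, -0.0064],
       [-0.017 ,  0.0479,  0.9987,  0.9898],
       [ 0.    ,  0.    ,  0.    ,  1.    ]])}
side {'fx': 451.74753550302313, 'fy': 451.74753550302313, 'cx': 318.9136943097628, 'cy': 194.05708825861166, 'pose': array([[-0.9302, -0.2173,  0.2959,  0.8629],
       [ 0.3671, -0.5652,  0.7388,  0.8953],
       [ 0.0067,  0.7958,  0.6055,  0.7884],
       [ 0.    ,  0.    ,  0.    ,  1.    ]])}
{'clock': 0.1, 'joint_pos': array([58.7587, 11.8836, 88.3948,  0.0008, 79.8412, -8.624 ]), 'joint_vel': array([-0.1101,  0.0006, -0.3404, -0.066 , -0.0269, -0.039 ]), 'joint_efforts': array([ -0.0007, -38.4097, -29.2546,  -0.0003,   0.0049,   0.    ]), 'tool_pos': array([0.2208, 0.5302, 0.2302]), 'tool_rot': array([-179.8819,   -0.0187,  157.3825]), 'wrist_force': array([-0.3802,  1.3779, -0.451 ]), 'ft_torque': array([-0.046 , -0.0202, -0.0422]), 'finger_force': 0.0, 'finger_gap': 0.08557937301203125}
{'fx': 309.70691628693146, 'fy': 309.70691628693146, 'cx': 323.87172990437256, 'cy': 192.99502531066645, 'tool_from_camera': array([[-0.0003,  0.9505,  0.3109,  0.0796],
       [ 1.    ,  0.0001,  0.0004, -0.0001],
       [ 0.0004,  0.3109, -0.9505, -0.1417],
       [ 0.    ,  0.    ,  0.    ,  1.    ]])}
```

View pics/top0.png

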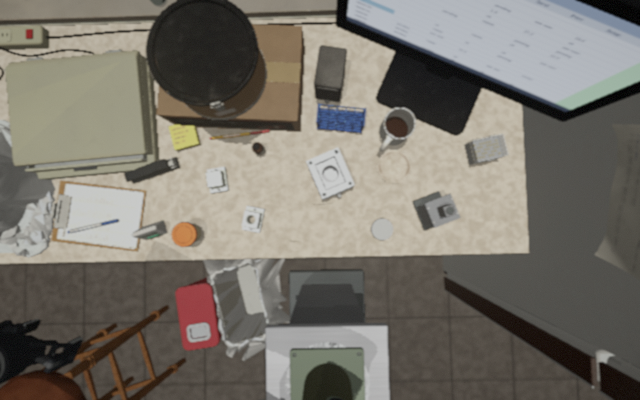

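View pics/side0.png

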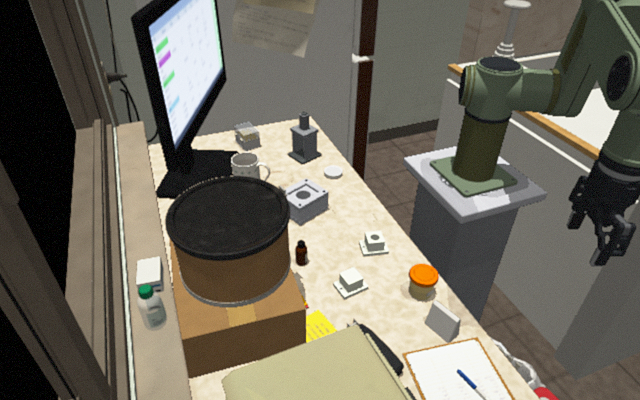

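The top view shows the guide insert, with its hole, at about (253,220), and the blank at (216,180). The cell is at (331,174), the stand and probe at (437,210), the petri dish at (382,229), the cup at (184,234) and the dropper at (258,149). I'll get coarse positions and edge angles from this view.

```bash
cat > h.py <<'E'
import numpy as np,cv2
from scipy.spatial.transform import Rotation as R
from workcell import bot
np.set_printoptions(precision=4,suppress=True)
def cast(c,P,uv,z,fish=False):
    uv=np.atleast_2d(np.float64(uv)); x=(uv[:,0]-c["cx"])/c["fx"]; y=(uv[:,1]-c["cy"])/c["fy"]
    if fish:
        th=np.hypot(x,y); k=np.sin(th)/np.maximum(th,1e-9); d=np.c_[x*k,-y*k,-np.cos(th)]
    else: d=np.c_[x,-y,-np.ones(len(x))]
    w=d@P[:3,:3].T; o=P[:3,3]
    return o+w*((z-o[2])/w[:,2])[:,None]
def project(c,P,p,fish=False):
    q=(np.atleast_2d(p)-P[:3,3])@P[:3,:3]; x,y,zz=q[:,0],-q[:,1],-q[:,2]
    if fish:
        r=np.hypot(x,y); k=np.arctan2(r,zz)/np.maximum(r,1e-9)
        return np.c_[c["cx"]+c["fx"]*x*k,c["cy"]+c["fy"]*y*k]
    return np.c_[c["cx"]+c["fx"]*x/zz,c["cy"]+c["fy"]*y/zz]
def wrist():
    s=bot.sense(); c=bot.camera_info("wrist"); T=np.eye(4)
    T[:3,:3]=R.from_euler("xyz",s["tool_rot"],degrees=True).as_matrix(); T[:3,3]=s["tool_pos"]
    im,d=bot.get_image("wrist"); return im,d,c,T@c["tool_from_camera"],s
def rect(pts):
    """centre, sizes, angle (deg) of min-area rect of world xy points"""
    (a,b),(w,h),t=cv2.minAreaRect((np.float32(pts[:,:2])*1000).reshape(-1,1,2)); return a,b,w,h,t
E
python3 - <<'E'
from h import *
f=np.load("top0.npz"); im=f["im"];d=f["d"]; c=bot.camera_info("top");P=c["pose"]
for n,uv,z in [("ins",(253,219),.04),("blank",(216,178),.04),("cell",(331,174),.063),("stand",(437,210),.1),("petri",(382,229),.014),("cup",(184,234),.063),("drop",(258,149),.068),("button",(448,209),.154)]:
    print(n,cast(c,P,uv,z)[0],d[uv[1],uv[0]])
# height map segmentation from depth
v,u=np.mgrid[:400,:640]; x=(u-c["cx"])/c["fx"];y=(v-c["cy"])/c["fy"]
W=(np.stack([x*d,-y*d,-d],-1)@P[:3,:3].T)+P[:3,3]
for n,uv,lo,hi in [("insblock",(253,219),.03,.05),("insall",(253,219),.006,.05),("blank",(216,178),.006,.05),("cell",(331,174),.05,.075),("standtop",(437,208),.08,.112),("handle",(446,209),.13,.17)]:
    m=(W[...,2]>lo)&(W[...,2]<hi)&(abs(u-uv[0])<35)&(abs(v-uv[1])<35)&(d>0)
    k,l,st,ce=cv2.connectedComponentsWithStats(m.astype(np.uint8))
    i=1+np.argmax(st[1:,4]); q=W[l==i]; print(n,st[i],rect(q),np.median(q[:,2]))
E
```

```text
ins [0.4351 0.1807 0.04  ] 0.9922077
blank [0.5421 0.2744 0.04  ] 0.9562893
cell [ 0.5429 -0.0203  0.063 ] 0.9778697
stand [ 0.4473 -0.2687  0.1   ] 0.8784741
petri [ 0.4012 -0.1501  0.014 ] 0.9715993
cup [0.402  0.3489 0.063 ] 0.93118054
drop [0.6094 0.1602 0.068 ] 0.94519055
button [ 0.449  -0.2772  0.154 ] 0.83393943
insblock [241 210  19  19 205] (434.77899169921875, 188.63327026367188, 40.44995880126953, 40.03802490234375, 77.63130187988281) 0.03966946731813492
insall [241 206  23  27 425] (434.842041015625, 188.38572692871094, 48.228580474853516, 63.38643264770508, 77.33809661865234) 0.027305738715541095
blank [205 167  23  26 470] (540.9157104492188, 281.8915100097656, 64.09820556640625, 48.89192199707031, 7.5891947746276855) 0.03672747666292764
cell [ 306  147   48   52 1290] (546.1152954101562, -16.240066528320312, 104.83563232421875, 88.33432006835938, 21.87932014465332) 0.06213793614870977
standtop [424 194  36  34 615] (446.3016357421875, -279.9466552734375, 62.45197296142578, 67.4281997680664, 19.96054458618164) 0.0995836077660821
handle [440 204  16  13 145] (446.3104248046875, -279.6714172363281, 24.171539306640625, 23.9544734954834, 16.715673446655273) 0.15007012746127613
```

>>> carry_out:
  motion:
    - [[21,-34,0],[0,0,-0.12],85]
    - [[21,-34,0],[0,0,-0.12],85]
    - [[21,-34,0],[0,0,-0.12],85]
    - [[21,-34,0],[0,0,-0.12],85]
    - [[21,-34,0],[0,0,-0.12],85]

```text
clock: 0.52
tool_pos: [0.3263, 0.359, 0.2307]
tool_rot: [-180.0, 0.0, 122.7]
wrist_force: [0.6, 0.1, 0.1]
finger_gap: 0.0847
finger_force: 0.0
```

>>> carry_out:
  motion:
    - [[21,-34,0],[0,0,-0.12],85]
    - [[21,-34,0],[0,0,-0.12],85]
    - [[21,-34,0],[0,0,-0.12],85]
    - [[21,-34,0],[0,0,-0.12],85]
    - [[21,-34,0],[0,0,-0.12],85]

```text
clock: 0.93
tool_pos: [0.4314, 0.1889, 0.231]
tool_rot: [-180.0, -0.0, 88.3]
wrist_force: [0.5, 0.1, 0.2]
finger_gap: 0.085
finger_force: 0.0
```

>>> carry_out:
  motion:
    - [[4,-2,-25],[0,0,-0.1],85]
    - [[0,0,-25],[0,0,-0.1],85]
    - [[0,0,-25],[0,0,0],85]
    - [[0,0,0],[0,0,0],85]

```text
clock: 1.27
tool_pos: [0.4307, 0.1871, 0.1508]
tool_rot: [-179.4, 0.3, 77.1]
wrist_force: [-2.1, -1.0, -0.7]
finger_gap: 0.0852
finger_force: 0.0
```

```bash
cat >> h.py <<'E'
def cloud(c,P,d):
    v,u=np.mgrid[:400,:640]; x=(u-c["cx"])/c["fx"];y=(v-c["cy"])/c["fy"]; th=np.hypot(x,y); k=np.tan(th)/np.maximum(th,1e-9)
    W=np.stack([x*k*d,-y*k*d,-d],-1)@P[:3,:3].T+P[:3,3]; W[d<=0]=-9; return W
def seg(W,cx,cy,r,lo,hi):
    m=(W[...,2]>lo)&(W[...,2]<hi)&(np.hypot(W[...,0]-cx,W[...,1]-cy)<r)
    k,l,st,ce=cv2.connectedComponentsWithStats(m.astype(np.uint8)); i=1+np.argmax(st[1:,4]); return W[l==i]
E
python3 - <<'E'
from h import *
im,d,c,P,s=wrist(); print(s["tool_pos"],s["tool_rot"])
cv2.imwrite("pics/w1.png",im[:,:,::-1]); np.savez("w1.npz",im=im,d=d,P=P)
W=cloud(c,P,d)
for n,lo,hi in [("block",.035,.046),("flange",.006,.046)]:
    q=seg(W,.435,.1885,.05,lo,hi); print(n,len(q),rect(q),np.median(q[:,2]))
print(project(c,P,[[.4348,.1885,.04]],True))
E
```

```text
[0.4307 0.1871 0.1508] [-179.3859    0.2979   77.097 ]
block 1681 (433.6898498535156, 185.6561279296875, 41.10245132446289, 40.422447204589844, 77.93255615234375) 0.039031633988073966
flange 3413 (433.9049987792969, 185.526611328125, 49.518272399902344, 64.60343170166016, 76.94927215576172) 0.03331772775530478
[[329.4377 186.4058]]
```

View pics/w1.png

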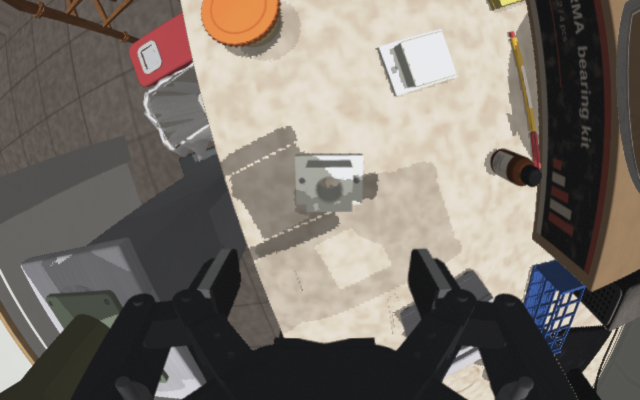

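The wrist view shows the guide insert with its hole at about (329,185), between and ahead of the open fingers. The blank is at (420,62) and well clear.

>>> carry_out:
  motion:
    - [[0,0,0],[0,0,0],85]
    - [[0,0,0],[0,0,0],85]

```text
clock: 1.48
tool_pos: [0.4363, 0.1893, 0.158]
tool_rot: [179.8, -0.1, 77.2]
wrist_force: [-0.1, 0.3, 0.3]
finger_gap: 0.0852
finger_force: 0.0
```

```bash
python3 - <<'E'
from h import *
im,d,c,P,s=wrist(); print(s["tool_pos"],s["tool_rot"])
W=cloud(c,P,d)
for n,lo,hi in [("block",.035,.046),("flange",.006,.046)]:
    q=seg(W,.435,.1885,.05,lo,hi); print(n,len(q),rect(q),np.median(q[:,2]))
E
```

```text
[0.4363 0.1893 0.158 ] [179.8453  -0.0736  77.2088]
block 1533 (433.8034973144531, 185.76077270507812, 40.07197952270508, 39.588504791259766, 77.47078704833984) 0.03907533176220063
flange 3233 (433.7193298339844, 185.43997192382812, 48.875736236572266, 64.00328063964844, 77.32617950439453) 0.030248153039518832
```

>>> carry_out:
  motion:
    - [[-2,-2.5,-38],[0,0,0],85]
    - [[0,0,-38],[0,0,0],85]
    - [[0,0,-38],[0,0,0],85]
    - [[0,0,-22],[0,0,0],85]
    - [[0,0,-8],[0,0,0],85]

```text
clock: 1.95
tool_pos: [0.4311, 0.186, 0.01]
tool_rot: [-179.8, 0.1, 77.2]
wrist_force: [-0.4, -0.2, 0.9]
finger_gap: 0.085
finger_force: 0.0
```

>>> carry_out:
  motion:
    - [[0,0,0],[0,0,0],85]
    - [[0,0,0],[0,0,0],60]
    - [[0,0,0],[0,0,0],45]
    - [[0,0,0],[0,0,0],30]
    - [[0,0,0],[0,0,0],20]

```text
clock: 2.37
tool_pos: [0.435, 0.1867, 0.0143]
tool_rot: [179.8, -0.1, 77.2]
wrist_force: [-7.9, -2.6, 19.0]
finger_gap: 0.039
finger_force: 57.8
```

>>> carry_out:
  motion:
    - [[0,0,0],[0,0,0],20]
    - [[0,0,0],[0,0,0],20]
    - [[0,0,0],[0,0,0],20]
    - [[0,0,0],[0,0,0],20]
    - [[0,0,0],[0,0,0],20]

```text
clock: 2.78
tool_pos: [0.4353, 0.1868, 0.0144]
tool_rot: [179.8, -0.1, 77.2]
wrist_force: [-0.9, 0.8, 7.8]
finger_gap: 0.0391
finger_force: 62.6
```

>>> carry_out:
  motion:
    - [[0,0,20],[0,0,0],20]
    - [[0,0,35],[0,0,0],20]
    - [[0,0,35],[0,0,0],20]
    - [[0,0,35],[0,0,0],20]
    - [[12,-20,30],[0,0,0.08],20]

```text
clock: 3.2
tool_pos: [0.4436, 0.1683, 0.1696]
tool_rot: [-180.0, -0.1, 82.0]
wrist_force: [0.4, -0.1, -0.7]
finger_gap: 0.0388
finger_force: 61.5
```

>>> carry_out:
  motion:
    - [[18,-33,20],[0,0,0.1],20]
    - [[18,-33,10],[0,0,0.1],20]
    - [[18,-33,0],[0,0,0.1],20]
    - [[18,-33,0],[0,0,0.1],20]
    - [[18,-33,0],[0,0,0.1],20]

```text
clock: 3.62
tool_pos: [0.5353, 0.0003, 0.1977]
tool_rot: [179.9, 0.0, 110.7]
wrist_force: [-0.1, 1.4, -2.1]
finger_gap: 0.0392
finger_force: 61.6
```

>>> carry_out:
  motion:
    - [[8,-18,0],[0,0,0.024],20]
    - [[0,0,0],[0,0,0],20]
    - [[0,0,0],[0,0,0],20]
    - [[0,0,0],[0,0,0],20]
    - [[0,0,0],[0,0,0],20]

```text
clock: 4.03
tool_pos: [0.542, -0.0149, 0.1967]
tool_rot: [-180.0, -0.0, 111.8]
wrist_force: [-0.6, 1.1, -2.3]
finger_gap: 0.0392
finger_force: 61.6
```

```bash
python3 - <<'E'
from h import *
im,d,c,P,s=wrist(); print(s["tool_pos"],s["tool_rot"])
cv2.imwrite("pics/w2.png",im[:,:,::-1]); np.savez("w2.npz",im=im,d=d,P=P)
W=cloud(c,P,d); t=s["tool_pos"]
q=seg(W,.546,-.018,.08,.055,.07); print("cell",len(q),rect(q),np.median(q[:,2]))
for dz in (.02,.03): 
    q=seg(W,t[0],t[1],.035,t[2]+.02,t[2]+.034); 
    print("block",len(q),rect(q),np.median(q[:,2]))
    break
q=seg(W,t[0],t[1],.05,t[2]-.012,t[2]+.002); print("flange",len(q),rect(q),np.median(q[:,2]))
print(project(c,P,[t+[0,0,.026]],True))
E
```

```text
[ 0.542  -0.0149  0.1967] [-179.9685   -0.0445  111.8304]
cell 3937 (540.15087890625, -6.04559326171875, 104.488037109375, 60.10163497924805, 21.97417640686035) 0.06205545190930678
block 6421 (542.7020263671875, -16.34764862060547, 66.41447448730469, 41.7045783996582, 22.065505981445312) 0.2213130169179889
flange 2777 (537.632568359375, -4.203971862792969, 64.45781707763672, 23.422832489013672, 21.775461196899414) 0.19129332780300748
[[323.8137 281.5852]]
```

View pics/w2.png

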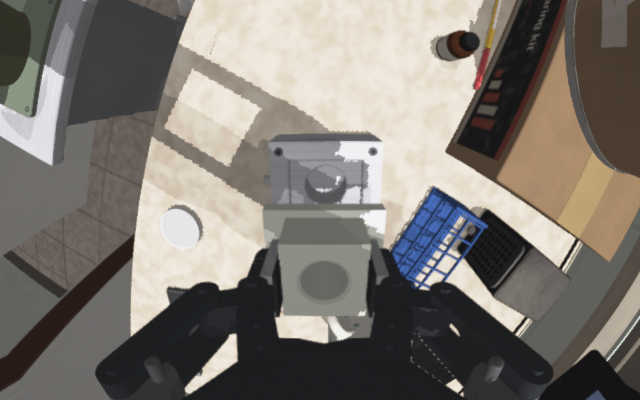

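The wrist view shows the insert square in the hand, its block top at about (324,281). The cell is below it, with its pocket and well at (325,185) and its yaw already matched. From both cameras the insert needs about +3 mm along cell x and −4 mm along cell y.

>>> carry_out:
  motion:
    - [[4.5,-2.5,-30],[0,0,0],20]
    - [[0,0,-35],[0,0,0],20]
    - [[0,0,-30],[0,0,0],20]
    - [[0,0,-12],[0,0,0],20]
    - [[0,0,0],[0,0,0],20]

```text
clock: 4.5
tool_pos: [0.5436, -0.0169, 0.0862]
tool_rot: [-179.6, -0.3, 111.8]
wrist_force: [-0.5, -0.7, -1.8]
finger_gap: 0.039
finger_force: 61.5
```

>>> carry_out:
  motion:
    - [[0,0,0],[0,0,0],20]
    - [[0,0,0],[0,0,0],20]
    - [[0,0,0],[0,0,0],20]

```text
clock: 4.75
tool_pos: [0.5494, -0.0187, 0.0925]
tool_rot: [179.8, 0.2, 111.8]
wrist_force: [0.1, 0.0, -1.6]
finger_gap: 0.0389
finger_force: 61.5
```

```bash
python3 - <<'E'
from h import *
im,d,c,P,s=wrist(); print(s["tool_pos"],s["tool_rot"])
cv2.imwrite("pics/w3.png",cv2.resize(im[130:370,200:450,::-1],None,fx=2.4,fy=2.4)); np.savez("w3.npz",im=im,d=d,P=P)
W=cloud(c,P,d); t=s["tool_pos"]; a=np.deg2rad(21.9); E=np.array([[np.cos(a),np.sin(a)],[-np.sin(a),np.cos(a)]])*1000
def ext(n,q):
    p=q[:,:2]@E.T; print(n,len(q),rect(q)[4],"ex",np.percentile(p[:,0],[.3,99.7]),"ey",np.percentile(p[:,1],[.3,99.7]),np.median(q[:,2]))
print("tcp",E@t[:2])
ext("cell",seg(W,.546,-.018,.08,.058,.066))
ext("flange",seg(W,t[0],t[1],.05,t[2]-.008,t[2]+.002))
ext("block",seg(W,t[0],t[1],.035,t[2]+.02,t[2]+.034))
E
```

```text
[ 0.5494 -0.0187  0.0925] [179.7534   0.1581 111.7932]
tcp [ 502.8142 -222.3046]
cell 8862 22.17696762084961 ex [446.6523 550.479 ] ey [-255.6089 -177.3051] 0.06209462962346274
flange 2518 21.77532958984375 ex [470.8184 534.6964] ey [-221.9573 -199.2835] 0.0871988097344961
block 6438 22.07493019104004 ex [470.2909 535.2302] ey [-243.6566 -203.2383] 0.11712792517466084
```

View pics/w3.png

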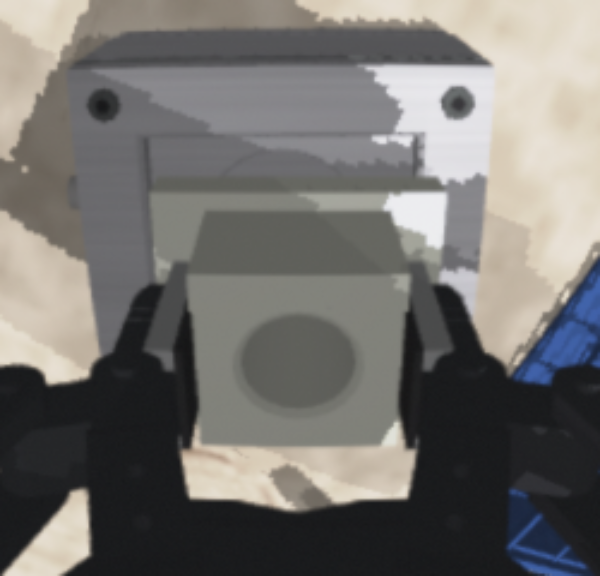

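The insert sits about 4 mm too far along cell +x (flange columns 150–445, pocket 147–420). I'll correct that, let it settle and check once more before lowering.

>>> carry_out:
  motion:
    - [[-4.2,0.3,0],[0,0,0],20]
    - [[0,0,0],[0,0,0],20]
    - [[0,0,0],[0,0,0],20]
    - [[0,0,0],[0,0,0],20]
    - [[0,0,0],[0,0,0],20]

```text
clock: 5.22
tool_pos: [0.5431, -0.0183, 0.09]
tool_rot: [180.0, 0.0, 111.8]
wrist_force: [0.2, 0.3, -0.4]
finger_gap: 0.039
finger_force: 61.5
```

>>> carry_out:
  motion:
    - [[0,0,0],[0,0,0],20]
    - [[0,0,0],[0,0,0],20]
    - [[0,0,0],[0,0,0],20]
    - [[0,0,0],[0,0,0],20]
    - [[0,0,0],[0,0,0],20]

```text
clock: 5.63
tool_pos: [0.5431, -0.0182, 0.0898]
tool_rot: [-180.0, -0.0, 111.8]
wrist_force: [0.2, 0.6, -0.6]
finger_gap: 0.0388
finger_force: 61.5
```

```bash
cat > m.py <<'E'
from h import *
im,d,c,P,s=wrist(); print(s["tool_pos"],s["tool_rot"])
W=cloud(c,P,d); t=s["tool_pos"]; a=np.deg2rad(21.9); E=np.array([[np.cos(a),np.sin(a)],[-np.sin(a),np.cos(a)]])*1000
def ext(n,q):
    p=q[:,:2]@E.T; print(n,len(q),rect(q)[4],"ex",np.percentile(p[:,0],[.3,99.7]),"ey",np.percentile(p[:,1],[.3,99.7]),np.median(q[:,2]))
print("tcp",E@t[:2])
ext("cell",seg(W,.546,-.018,.08,.058,.066))
ext("flange",seg(W,t[0],t[1],.05,t[2]-.008,t[2]+.002))
E
python3 m.py
```

```text
[ 0.5431 -0.0182  0.0898] [-179.9939   -0.0048  111.7723]
tcp [ 497.0822 -219.4648]
cell 8733 21.9698429107666 ex [446.7187 550.56  ] ey [-249.5456 -177.3139] 0.06208485661784388
flange 2538 21.84317970275879 ex [465.0296 528.9326] ey [-218.9081 -196.4249] 0.0845446930787774
```

>>> carry_out:
  motion:
    - [[2,-0.2,0],[0,0,0],20]
    - [[0,0,-5],[0,0,0],20]
    - [[0,0,-4],[0,0,0],20]
    - [[0,0,-3],[0,0,0],20]
    - [[0,0,0],[0,0,0],20]

```text
clock: 6.1
tool_pos: [0.5441, -0.0182, 0.0766]
tool_rot: [-179.9, -0.1, 111.8]
wrist_force: [-0.2, 0.1, -1.5]
finger_gap: 0.0392
finger_force: 61.5
```

>>> carry_out:
  motion:
    - [[0,0,-2],[0,0,0],20]
    - [[0,0,-2],[0,0,0],20]
    - [[0,0,-2],[0,0,0],20]
    - [[0,0,-1],[0,0,0],20]
    - [[0,0,0],[0,0,0],20]

```text
clock: 6.52
tool_pos: [0.5449, -0.0184, 0.0706]
tool_rot: [-180.0, -0.0, 111.8]
wrist_force: [0.2, 0.1, -1.2]
finger_gap: 0.0387
finger_force: 61.5
```

```bash
python3 m.py
```

```text
[ 0.5449 -0.0184  0.0706] [-179.9724   -0.0169  111.7737]
tcp [ 498.6746 -220.2832]
cell 13098 22.04732322692871 ex [446.858  550.4723] ey [-242.2536 -177.3067] 0.06222893255980193
flange 2520 22.006635665893555 ex [466.6688 530.5313] ey [-219.8515 -197.3042] 0.06530486742869074
```

>>> carry_out:
  motion:
    - [[0,0,-1],[0,0,0],20]
    - [[0,0,-0.5],[0,0,0],20]
    - [[0,0,0],[0,0,0],20]
    - [[0,0,0],[0,0,0],20]

```text
clock: 6.9
tool_pos: [0.5452, -0.0185, 0.0695]
tool_rot: [180.0, 0.0, 111.8]
wrist_force: [-0.5, -0.3, -0.9]
finger_gap: 0.0389
finger_force: 61.5
```

>>> carry_out:
  motion:
    - [[0,0,0],[0,0,0],45]
    - [[0,0,0],[0,0,0],60]
    - [[0,0,0],[0,0,0],70]
    - [[0,0,0],[0,0,0],80]
    - [[0,0,0],[0,0,0],80]

```text
clock: 7.32
tool_pos: [0.5452, -0.0184, 0.0695]
tool_rot: [180.0, 0.0, 111.8]
wrist_force: [0.4, 0.2, -1.3]
finger_gap: 0.08
finger_force: 0.0
```

>>> carry_out:
  motion:
    - [[0,0,15],[0,0,0],80]
    - [[0,0,35],[0,0,0],80]
    - [[0,0,35],[0,0,0],80]
    - [[0,0,35],[0,0,0],80]
    - [[0,0,15],[0,0,0],80]

```text
clock: 7.73
tool_pos: [0.5479, -0.0189, 0.21]
tool_rot: [179.6, 0.3, 111.8]
wrist_force: [1.0, -0.7, 0.2]
finger_gap: 0.08
finger_force: 0.0
```

>>> carry_out:
  motion:
    - [[0,0,0],[0,0,0],80]
    - [[0,0,0],[0,0,0],80]
    - [[0,0,0],[0,0,0],80]
    - [[0,0,0],[0,0,0],80]
    - [[0,0,0],[0,0,0],80]

```text
clock: 8.15
tool_pos: [0.5437, -0.0182, 0.2021]
tool_rot: [-179.8, -0.1, 111.8]
wrist_force: [0.5, -0.0, 0.0]
finger_gap: 0.0803
finger_force: 0.0
```

```bash
cat > m2.py <<'E'
from h import *
im,d,c,P,s=wrist(); print(s["tool_pos"],s["tool_rot"])
W=cloud(c,P,d)
for n,r,lo,hi in [("block",.04,.088,.1),("flange",.06,.0635,.1),("cell",.08,.057,.1)]:
    q=seg(W,.545,-.018,r,lo,hi); print(n,len(q),rect(q),np.median(q[:,2]))
q=seg(W,.545,-.018,.04,.088,.1); A=np.c_[q[:,:2]-q[:,:2].mean(0),np.ones(len(q))]; print("slope",np.linalg.lstsq(A,q[:,2],rcond=None)[0])
cv2.imwrite("pics/w4.png",cv2.resize(im[100:300,200:450,::-1],None,fx=2.4,fy=2.4))
E
python3 m2.py
```

```text
[ 0.5437 -0.0182  0.2021] [-179.7975   -0.1306  111.7675]
block 1769 (545.3471069335938, -19.86237335205078, 40.292503356933594, 40.861236572265625, 22.28325843811035) 0.09399114445997242
flange 3274 (547.329345703125, -24.83820343017578, 64.72469329833984, 58.11450958251953, 21.904537200927734) 0.0925536896237581
cell 9154 (545.0518188476562, -19.357013702392578, 104.16522216796875, 88.33261108398438, 21.97068214416504) 0.06275346115785341
slope [ 0.0047 -0.005   0.0938]
```

View pics/w4.png

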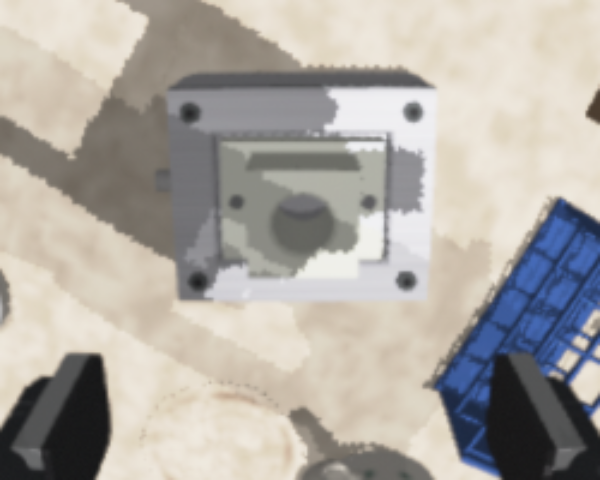

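The insert is seated flat and square, with its hole at about (303,222) in this crop. Now to the probe.

>>> carry_out:
  motion:
    - [[-14,-38,10],[0,0,-0.03],80]
    - [[-14,-38,10],[0,0,-0.03],80]
    - [[-14,-38,10],[0,0,-0.03],80]
    - [[-14,-38,10],[0,0,0],80]
    - [[-14,-38,0],[0,0,0],80]

```text
clock: 8.62
tool_pos: [0.4752, -0.2102, 0.2459]
tool_rot: [179.9, 0.1, 106.7]
wrist_force: [1.1, -0.6, 0.1]
finger_gap: 0.0797
finger_force: 0.0
```

>>> carry_out:
  motion:
    - [[-14,-38,0],[0,0,0],80]
    - [[-14,-37,0],[0,0,0],80]
    - [[0,0,0],[0,0,0],80]
    - [[0,0,0],[0,0,0],80]
    - [[0,0,0],[0,0,0],80]

```text
clock: 9.03
tool_pos: [0.4468, -0.2828, 0.2434]
tool_rot: [-180.0, -0.1, 106.6]
wrist_force: [-0.2, -0.6, -0.2]
finger_gap: 0.0798
finger_force: 0.0
```

>>> carry_out:
  motion:
    - [[0,0,0],[0,0,0],80]
    - [[0,0,0],[0,0,0],80]
    - [[0,0,0],[0,0,0],80]

```text
clock: 9.28
tool_pos: [0.4477, -0.2819, 0.2442]
tool_rot: [-180.0, -0.0, 106.7]
wrist_force: [-0.3, -0.4, -0.4]
finger_gap: 0.0803
finger_force: 0.0
```

```bash
python3 - <<'E'
from h import *
im,d,c,P,s=wrist(); print(s["tool_pos"],s["tool_rot"])
W=cloud(c,P,d)
for n,r,lo,hi in [("handle",.035,.140,.16),("handletop",.035,.146,.1515),("button",.035,.1515,.16),("plate",.06,.09,.105)]:
    q=seg(W,.4457,-.283,r,lo,hi); print(n,len(q),rect(q),np.median(q[:,2]))
cv2.imwrite("pics/w5.png",im[:,:,::-1])
E
```

```text
[ 0.4477 -0.2819  0.2442] [-179.997    -0.0201  106.749 ]
handle 852 (445.42626953125, -282.4888610839844, 24.46782112121582, 23.141357421875, 16.498769760131836) 0.14961437510477862
handletop 455 (445.4103088378906, -282.4544372558594, 24.51701545715332, 23.064411163330078, 16.019147872924805) 0.14882753822402697
button 353 (445.5116882324219, -282.9137878417969, 17.171476364135742, 17.217559814453125, 5.714773654937744) 0.1530256378688146
plate 3181 (445.4781799316406, -283.2895812988281, 62.36259460449219, 67.28831481933594, 19.694631576538086) 0.09909793005878903
```

View pics/w5.png

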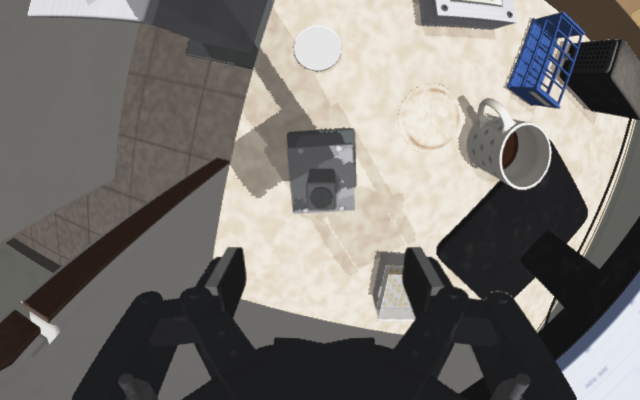

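The probe handle shows at about (321,190), between and ahead of the fingers, and there is clear room on either side of it. Descending to grasp.

>>> carry_out:
  motion:
    - [[-1.2,-0.6,-35],[0,0,0],80]
    - [[0,0,-35],[0,0,0],80]
    - [[0,0,-35],[0,0,0],80]
    - [[0,0,-20],[0,0,0],80]
    - [[0,0,-8],[0,0,0],80]

```text
clock: 9.75
tool_pos: [0.4438, -0.281, 0.1072]
tool_rot: [-179.8, -0.4, 106.7]
wrist_force: [-0.7, 0.1, -0.1]
finger_gap: 0.08
finger_force: 0.0
```

>>> carry_out:
  motion:
    - [[0,0,0],[0,0,0],80]
    - [[0,0,0],[0,0,0],80]
    - [[0,0,0],[0,0,0],60]
    - [[0,0,0],[0,0,0],45]
    - [[0,0,0],[0,0,0],35]

```text
clock: 10.17
tool_pos: [0.4471, -0.2848, 0.1132]
tool_rot: [179.9, 0.2, 106.6]
wrist_force: [0.2, 0.3, 0.7]
finger_gap: 0.0451
finger_force: 0.0
```

>>> carry_out:
  motion:
    - [[0,0,0],[0,0,0],30]
    - [[0,0,0],[0,0,0],20]
    - [[0,0,0],[0,0,0],10]
    - [[0,0,0],[0,0,0],5]
    - [[0,0,0],[0,0,0],5]

```text
clock: 10.58
tool_pos: [0.4465, -0.2845, 0.1124]
tool_rot: [180.0, 0.1, 106.6]
wrist_force: [0.2, 0.6, 5.2]
finger_gap: 0.0237
finger_force: 59.1
```

>>> carry_out:
  motion:
    - [[0,0,0],[0,0,0],5]
    - [[0,0,0],[0,0,0],5]
    - [[0,0,0],[0,0,0],5]

```text
clock: 10.83
tool_pos: [0.4465, -0.2844, 0.1124]
tool_rot: [180.0, 0.1, 106.6]
wrist_force: [-1.6, 1.1, 5.8]
finger_gap: 0.0232
finger_force: 59.1
```

>>> carry_out:
  motion:
    - [[0,0,8],[0,0,0],5]
    - [[0,0,20],[0,0,0],5]
    - [[0,0,30],[0,0,0],5]
    - [[0,0,35],[0,0,0],5]
    - [[0,0,30],[0,0,0],5]

```text
clock: 11.25
tool_pos: [0.4455, -0.2834, 0.2355]
tool_rot: [-180.0, -0.1, 106.6]
wrist_force: [0.7, 0.2, -0.9]
finger_gap: 0.0234
finger_force: 59.3
```

>>> carry_out:
  motion:
    - [[4,12,10],[0,0,0],5]
    - [[10,25,0],[0,0,0],5]
    - [[14,37,0],[0,0,0],5]
    - [[14,37,0],[0,0,0],5]
    - [[14,37,0],[0,0,0],5]

```text
clock: 11.67
tool_pos: [0.5013, -0.1333, 0.2429]
tool_rot: [-179.9, -0.1, 106.6]
wrist_force: [-0.2, -0.2, -1.2]
finger_gap: 0.0235
finger_force: 59.4
```

>>> carry_out:
  motion:
    - [[14,37,0],[0,0,0],5]
    - [[14,37,0],[0,0,0],5]
    - [[9,25,0],[0,0,0],5]
    - [[5,14,0],[0,0,0],5]
    - [[1,2,0],[0,0,0],5]

```text
clock: 12.08
tool_pos: [0.5443, -0.0167, 0.2426]
tool_rot: [-179.9, -0.2, 106.9]
wrist_force: [-1.0, -0.1, -2.0]
finger_gap: 0.0234
finger_force: 59.4
```

>>> carry_out:
  motion:
    - [[0,0,0],[0,0,0],5]
    - [[0,0,0],[0,0,0],5]
    - [[0,0,0],[0,0,0],5]
    - [[0,0,0],[0,0,0],5]
    - [[0,0,0],[0,0,0],5]

```text
clock: 12.5
tool_pos: [0.5447, -0.0219, 0.2442]
tool_rot: [-180.0, 0.0, 106.5]
wrist_force: [0.7, 0.2, -1.6]
finger_gap: 0.0233
finger_force: 59.4
```

```bash
python3 - <<'E'
from h import *
im,d,c,P,s=wrist(); print(s["tool_pos"],s["tool_rot"],s["finger_gap"])
np.savez("w6.npz",im=im,d=d,P=P); sd,dd=bot.get_image("side"); np.savez("s6.npz",im=sd,d=dd)
t=s["tool_pos"]; cs=bot.camera_info("side")
print(project(c,P,[t,t-[0,0,.0974],[.5455,-.0195,.095]],True)); q=project(cs,cs["pose"],[t,t-[0,0,.0974],[.5455,-.0195,.095]]); print(q)
u,v=q[1].astype(int)
a=cv2.resize(im[130:380,240:410,::-1],None,fx=2.35,fy=2.35,interpolation=2)
b=cv2.resize(sd[v-80:v+50,u-45:u+45,::-1],None,fx=4.4,fy=4.4,interpolation=2)
h=min(a.shape[0],b.shape[0]); cv2.imwrite("pics/c6.png",np.hstack([a[:h],b[:h]])[:, :800]); print(u,v,a.shape,b.shape)
E
```

```text
[ 0.5447 -0.0219  0.2442] [-179.9894    0.0023  106.5135] 0.02334968646029836
[[323.8316 253.5033]
 [323.9411 194.507 ]
 [325.4527 175.6615]]
[[300.7317 130.6849]
 [301.4035 164.086 ]
 [301.7507 181.0678]]
301 164 (588, 400, 3) (572, 396, 3)
```

View pics/c6.png

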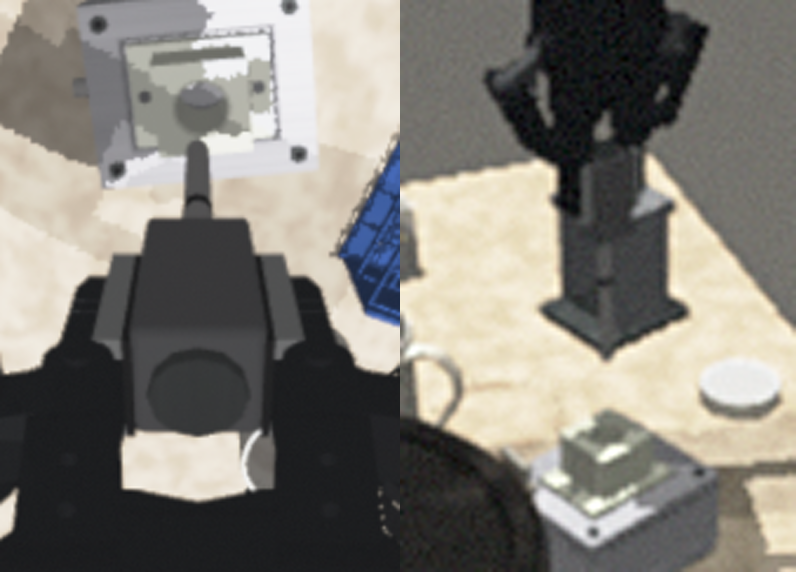

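The wrist view shows the rod tip at about (324,192) and the hole rim at about (325,175). The side view shows the probe hanging upright in the fingers. I'll measure the rod axis and the hole together from the wrist data.

```bash
cat > m3.py <<'E'
from h import *
def meas(im,d,P,s):
    c=bot.camera_info("wrist"); W=cloud(c,P,d); t=s["tool_pos"]; y=np.deg2rad(s["tool_rot"][2])
    E=np.array([[np.cos(y),np.sin(y)],[np.sin(y),-np.cos(y)]])*1000  # tool x, tool y
    L=np.dstack([(W[...,:2]-t[:2])@E.T,(W[...,2]-t[2])*1000])
    for lo,hi in [(-95,-85),(-85,-70),(-70,-55),(-50,-40),(-40,-25),(-25,-14)]:
        m=(L[...,2]>lo)&(L[...,2]<hi)&(abs(L[...,0])<15)&(abs(L[...,1])<12); q=L[m]
        if len(q)>5: print("rod",lo,hi,len(q),"toolx front",np.percentile(q[:,0],95),"tooly",q[:,1].min(),q[:,1].max(),(q[:,1].min()+q[:,1].max())/2)
    m=(L[...,2]>-12)&(L[...,2]<20)&(abs(L[...,0])<25)&(abs(L[...,1])<9); q=L[m]; print("handle front",[np.median(q[(q[:,2]>a)&(q[:,2]<a+8),0]) for a in(-10,0,8)])
    m=(abs(L[...,0])<18)&(L[...,2]<40)&(L[...,2]>25)&(abs(L[...,1])<18);q=L[m];print("top",rect(q))
    b=seg(W,.5455,-.0195,.04,.088,.1); r=rect(b); print("block",r,"in tool",E@(np.array(r[:2])/1000-t[:2]),np.median(b[:,2]))
    print("tcp->hole est",E@(np.array([.5455,-.0195])-t[:2]))
if __name__=="__main__":
    f=np.load("w6.npz"); meas(f["im"],f["d"],f["P"],dict(tool_pos=np.array([.5447,-.0219,.2442]),tool_rot=[-180,0,106.5135]))
E
python3 m3.py
```

```text
rod -95 -85 38 toolx front 5.357724553454508 tooly -3.9470868623550532 3.241965248616871 -0.3525608068690911
rod -85 -70 69 toolx front 5.467228615709193 tooly -4.471159581947736 3.121225143961183 -0.6749672189932767
rod -70 -55 76 toolx front 5.235800146023978 tooly -4.301543088450247 4.210249437798832 -0.04564682532570741
rod -50 -40 70 toolx front 5.3633097405873595 tooly -3.9199622358151416 3.9798385807456955 0.02993817246527697
rod -40 -25 69 toolx front 5.187297113373559 tooly -3.7112972393883212 3.9039574261796486 0.09633009339566367
handle front [np.float64(13.063024985708916), np.float64(12.977357303367521), np.float64(12.965393326902005)]
top (1163.267578125, -139.009765625, 25720.99609375, 35985.27734375, 0.7850010991096497)
block (545.847412109375, -19.797653198242188, 40.38275146484375, 41.071311950683594, 21.006900787353516) in tool [1.6895 1.6977] 0.09396274724335862
tcp->hole est [2.0736 1.4492]
```

>>> carry_out:
  motion:
    - [[1.7,1.2,-12],[0,0,0],5]
    - [[0,0,-12],[0,0,0],5]
    - [[0,0,-8],[0,0,0],5]
    - [[0,0,-5],[0,0,0],5]
    - [[0,0,0],[0,0,0],5]

```text
clock: 13.02
tool_pos: [0.545, -0.0193, 0.2046]
tool_rot: [-179.7, -0.1, 106.6]
wrist_force: [-0.3, 0.6, -2.5]
finger_gap: 0.0232
finger_force: 59.4
```

>>> carry_out:
  motion:
    - [[0,0,0],[0,0,0],5]
    - [[0,0,0],[0,0,0],5]
    - [[0,0,0],[0,0,0],5]
    - [[0,0,0],[0,0,0],5]
    - [[0,0,0],[0,0,0],5]

```text
clock: 13.43
tool_pos: [0.547, -0.0197, 0.2079]
tool_rot: [179.9, 0.0, 106.6]
wrist_force: [-0.2, 0.1, -1.9]
finger_gap: 0.0231
finger_force: 59.4
```

```bash
python3 - <<'E'
from m3 import *
im,d,c,P,s=wrist(); print(s["tool_pos"],s["tool_rot"]); meas(im,d,P,s)
cv2.imwrite("pics/w7.png",cv2.resize(im[130:330,224:424,::-1],None,fx=3,fy=3,interpolation=2))
E
```

```text
[ 0.547  -0.0197  0.2079] [179.9422   0.0304 106.6155]
rod -95 -85 37 toolx front 5.276191736224109 tooly -3.80931941042949 3.3394575965956173 -0.2349309069169363
rod -85 -70 71 toolx front 5.3366685966024034 tooly -4.375828645941974 3.217166838272129 -0.5793309038349226
rod -70 -55 76 toolx front 5.144757868186557 tooly -4.212469647336542 4.235253916089215 0.011392134376336571
rod -50 -40 71 toolx front 5.574236734537102 tooly -3.8602295060554996 4.023988414774026 0.08187945435926314
rod -40 -25 68 toolx front 5.208020058367832 tooly -3.67859824181607 3.9206416848463683 0.12102172151514923
handle front [np.float64(12.993637844299084), np.float64(12.923554634207013), np.float64(12.928492804286803)]
top (1252.7216796875, 3.404296875, 35971.34765625, 25863.677734375, 89.9732666015625)
block (545.661376953125, -19.714052200317383, 40.66475296020508, 41.120819091796875, 21.687824249267578) in tool [ 0.3757 -1.287 ] 0.09402459641729602
tcp->hole est [ 0.627  -1.3804]
```

View pics/w7.png

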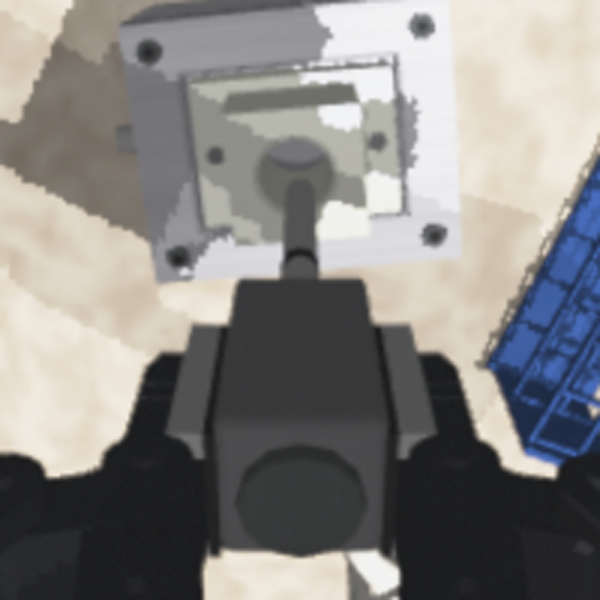

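The tip is about 13 mm above the rim, roughly centred over the hole at about (296,175) in this crop. A 1 mm correction, then a gentle descent.

>>> carry_out:
  motion:
    - [[-0.8,-1,0],[0,0,0],5]
    - [[0,0,0],[0,0,0],5]
    - [[0,0,0],[0,0,0],5]
    - [[0,0,0],[0,0,0],5]
    - [[0,0,0],[0,0,0],5]

```text
clock: 13.9
tool_pos: [0.5458, -0.0207, 0.2073]
tool_rot: [180.0, 0.0, 106.6]
wrist_force: [0.6, -0.5, -1.3]
finger_gap: 0.0232
finger_force: 59.4
```

>>> carry_out:
  motion:
    - [[0,0,-1],[0,0,0],5]
    - [[0,0,-2],[0,0,0],5]
    - [[0,0,-3],[0,0,0],5]
    - [[0,0,-3],[0,0,0],5]
    - [[0,0,-1],[0,0,0],5]

```text
clock: 14.32
tool_pos: [0.5453, -0.0205, 0.1964]
tool_rot: [-179.9, -0.0, 106.6]
wrist_force: [0.1, -0.2, -1.8]
finger_gap: 0.0232
finger_force: 59.4
```

```bash
python3 - <<'E'
from m3 import *
im,d,c,P,s=wrist(); print(s["tool_pos"],s["tool_rot"]); meas(im,d,P,s)
E
```

```text
[ 0.5453 -0.0205  0.1964] [-179.9263   -0.0387  106.6182]
rod -95 -85 38 toolx front 5.368431209897969 tooly -4.025110559484257 3.1388014975045393 -0.4431545309898588
rod -85 -70 69 toolx front 5.487136971271514 tooly -4.550480891532628 3.0422591988279306 -0.7541108463523485
rod -70 -55 78 toolx front 5.229122799246626 tooly -4.356049412624034 4.129572284372321 -0.11323856412585664
rod -50 -40 70 toolx front 5.5353866016751825 tooly -3.957240839609178 3.9145147267970817 -0.021363056406048075
rod -40 -25 71 toolx front 5.266198372143547 tooly -3.751602384035723 3.8473045399373693 0.04785107795082322
handle front [np.float64(13.01235062360298), np.float64(12.914832456141886), np.float64(12.874447340344522)]
top (1285.9326171875, -83.02734375, 25428.634765625, 35968.125, 0.5155624747276306)
block (545.6290893554688, -19.927631378173828, 40.08328628540039, 41.558284759521484, 20.756017684936523) in tool [0.511  0.4552] 0.09398148696946063
tcp->hole est [0.9577 0.4538]
```

Within about 1 mm of centred, so I'll descend the remaining 59 mm.

>>> carry_out:
  motion:
    - [[0.4,-0.3,-2],[0,0,0],5]
    - [[0,0,-4],[0,0,0],5]
    - [[0,0,-5],[0,0,0],5]
    - [[0,0,-5],[0,0,0],5]
    - [[0,0,-4],[0,0,0],5]

```text
clock: 14.78
tool_pos: [0.5459, -0.0209, 0.1764]
tool_rot: [-180.0, -0.0, 106.6]
wrist_force: [0.4, -0.5, -1.3]
finger_gap: 0.0235
finger_force: 59.4
```

>>> carry_out:
  motion:
    - [[0,0,-4],[0,0,0],5]
    - [[0,0,-4],[0,0,0],5]
    - [[0,0,-4],[0,0,0],5]
    - [[0,0,-4],[0,0,0],5]
    - [[0,0,-4],[0,0,0],5]

```text
clock: 15.2
tool_pos: [0.5463, -0.021, 0.1569]
tool_rot: [180.0, 0.0, 106.6]
wrist_force: [0.0, -0.3, -0.7]
finger_gap: 0.0232
finger_force: 59.4
```

>>> carry_out:
  motion:
    - [[0,0,-4],[0,0,0],5]
    - [[0,0,-4],[0,0,0],5]
    - [[0,0,-4],[0,0,0],5]
    - [[0,0,-4],[0,0,0],5]
    - [[0,0,-2],[0,0,0],5]

```text
clock: 15.62
tool_pos: [0.5459, -0.0209, 0.1386]
tool_rot: [-180.0, -0.0, 106.6]
wrist_force: [-1.4, -0.0, -1.7]
finger_gap: 0.0236
finger_force: 59.4
```

>>> carry_out:
  motion:
    - [[0,0,0],[0,0,0],5]
    - [[0,0,0],[0,0,0],5]
    - [[0,0,0],[0,0,0],5]
    - [[0,0,0],[0,0,0],5]
    - [[0,0,0],[0,0,0],5]

```text
clock: 16.03
tool_pos: [0.5465, -0.021, 0.1396]
tool_rot: [180.0, 0.0, 106.6]
wrist_force: [0.3, -0.4, -0.6]
finger_gap: 0.0233
finger_force: 59.4
```

```bash
python3 - <<'E'
from m3 import *
im,d,c,P,s=wrist(); print(s["tool_pos"],s["tool_rot"]); meas(im,d,P,s)
a=cv2.resize(im[150:300,249:399,::-1],None,fx=4,fy=4,interpolation=2)
cv2.imwrite("pics/w8.png",a)
E
```

```text
[ 0.5465 -0.021   0.1396] [179.968    0.0166 106.6167]
rod -85 -70 113 toolx front -2.903142294568847 tooly -10.366023971244468 9.79378384067669 -0.2861200652838889
rod -70 -55 210 toolx front 4.987350510455947 tooly -11.556548808989417 10.146551345323267 -0.7049987318330748
rod -50 -40 413 toolx front 14.70151350808795 tooly -11.852551625605168 11.98477003683017 0.06610920561250122
rod -40 -25 67 toolx front 5.117996549612509 tooly -3.6825061608807474 3.9110972867093663 0.11429556291430942
handle front [np.float64(12.989780654075613), np.float64(12.90505710559587), np.float64(12.872076147403963)]
top (1216.625, -271.12109375, 25927.04296875, 35963.484375, 1.575579285621643)
block (544.9113159179688, -18.167675018310547, 40.35914611816406, 37.293392181396484, 21.528188705444336) in tool [ 3.1529 -0.6912] 0.09397766142394144
tcp->hole est [ 1.7079 -0.5081]
```

View pics/w8.png

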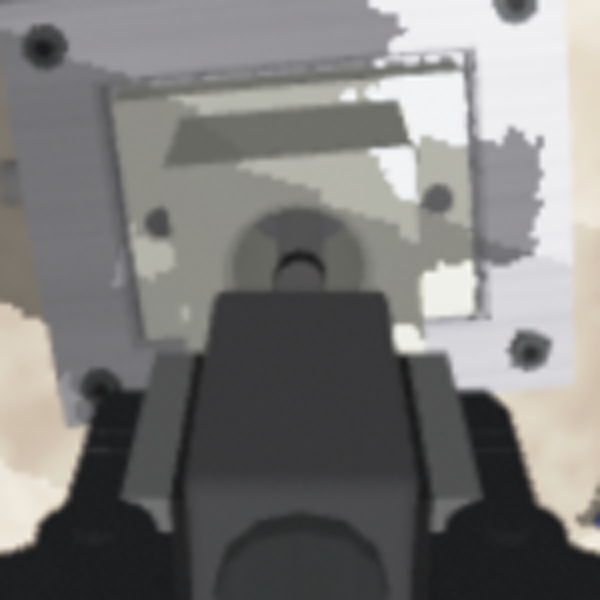

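The ring, at about (300,265) in this crop, shows just at the hole's mouth. The rod is centred to under 1 mm and about 2 mm high. Final trim and settle.

>>> carry_out:
  motion:
    - [[-0.3,0.1,-1],[0,0,0],5]
    - [[-0.3,0.1,-1],[0,0,0],5]
    - [[0,0,0],[0,0,0],5]
    - [[0,0,0],[0,0,0],5]
    - [[0,0,0],[0,0,0],5]

```text
clock: 16.5
tool_pos: [0.5456, -0.0207, 0.1372]
tool_rot: [-180.0, -0.0, 106.6]
wrist_force: [0.2, -0.1, -1.8]
finger_gap: 0.0233
finger_force: 59.4
```

>>> carry_out:
  motion:
    - [[0,0,0],[0,0,0],5]
    - [[0,0,0],[0,0,0],5]
    - [[0,0,0],[0,0,0],5]
    - [[0,0,0],[0,0,0],5]
    - [[0,0,0],[0,0,0],5]

```text
clock: 16.92
tool_pos: [0.5457, -0.0208, 0.1373]
tool_rot: [180.0, 0.0, 106.6]
wrist_force: [0.9, 1.0, -0.6]
finger_gap: 0.0237
finger_force: 59.4
```

>>> carry_out:
  motion:
    - [[0,0,0],[0,0,0],5]
    - [[0,0,0],[0,0,0],5]
    - [[0,0,0],[0,0,0],5]
    - [[0,0,0],[0,0,0],5]
    - [[0,0,0],[0,0,0],5]

```text
clock: 17.33
tool_pos: [0.5457, -0.0207, 0.1373]
tool_rot: [180.0, 0.0, 106.6]
wrist_force: [0.1, 0.6, -1.8]
finger_gap: 0.0237
finger_force: 59.4
```

```bash
python3 -c "
from workcell import bot
s=bot.sense(); print(s['tool_pos'],s['tool_rot'],s['joint_vel'],s['finger_force']); print(bot.hand_in())"
```

```text
[ 0.54567806 -0.02073793  0.13734028] [1.79995583e+02 5.09669735e-04 1.06616732e+02] [ 0.0388029   0.03660772 -0.04380209  0.05854978 -0.08889795  0.034986  ] 59.36899423599243
the job is handed in; nothing more can be done
None
```

I handed the job in at about 17 s with the guide insert seated and released, and the probe held still and upright in its hole, within about 1 mm of centre and with the ring at the rim by my measurements; the judge's result was not shown.

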